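# Isolate the shaker, load the sample bottle, switch back on

### The job

Turn the shaker's red isolator handle to off, then, while it is off, stand the orange-capped bottle from the tray upright and fully home in the blue holder ring on the shaker, setting it down gently, and let go. Then turn the isolator handle back to on, and leave the other bottles and glassware where they are.

Things in the scene. Friction and masses are not known exactly. Their poses are not given: they have to be found in the camera images.
- isolator: fixed grey isolator box 180 mm wide (y), 165 deep, 200 high, left or right of the tray. Origin: centre of the underside; x away from the robot. Its panel slopes, facing -x: outward normal (-0.643, 0, 0.766), up-slope (0.766, 0, 0.643) in its frame. Yellow plate with a black dot (off) at its +y side, a green dot (on) at its -y side.
- visor_edge (a point): middle of the lower outer edge of the isolator's blue visor, 190 mm wide, parallel to the panel: 92 mm up-slope of handle_hub and 22 mm further out along the normal; the visor runs 75 mm up-slope from here. A vertical tool's body fouls it; a tool square to the panel (tilted 40 degrees) with its TCP at the lever's mid-plane clears it.
- handle_hub (a point): point on the handle's turning axis, at the mid-plane of the lever, 34 mm out from the panel along its normal; fixed in the isolator, at (-55, 0, 75) mm in its frame. The turning axis is the panel's normal.
- handle_grip (a point): middle of the red lever's grip, on the lever 50 mm from the hub, at the mid-plane. The lever is a red bar 16 mm wide and 22 mm deep (along the panel normal, 11 mm either side of this point), reaching 74 mm from the hub (and 18 mm behind it); the gap between lever and panel is 23 mm. Turns with the handle.
- handle (a joint): handle, rad: 0 = off, lever up-slope and 45 degrees to the box's +y side (up-left seen from the robot); 1.571 = on, 45 degrees to the -y side (up-right). Clockwise, facing the panel, raises it. Stops at both ends; an over-centre weight holds it at each end and throws it to the nearer end from half way (0.785). Needs up to 0.2 N m (4 N at the grip point) leaving an end, less further on. Starts on.
- shaker: fixed aluminium shaker 170 x 190 mm, steel deck with its top at 73 mm, with one upright blue holder ring in the middle of the deck. Origin: centre of the underside, z up. It stands on the other side of the tray from the isolator.
- holder_floor (a point): centre of the holder ring's inner floor, 77 mm above the table; a seated bottle's origin is here. The bore is 58 mm in diameter, widening to about 66 mm over the top 10 mm; z up.
- holder_rim (a point): centre of the holder ring's mouth, 113 mm above the table, 36 mm above its inner floor; the ring is 74 mm in outer diameter at the rim.
- tray: fixed grey tray 300 mm (its x) by 104 mm (its y), floor 6 mm thick, with 12 mm high lips along its long edges; three bottles stand on it in a row along its x, about 100 mm apart. Origin: centre of its underside.
- bottle_orange: plain white capped sample bottle, a cylinder 52 mm in diameter and 95 mm high with a bright orange cap (44 mm in diameter, 20 mm high) and a band of that colour near its foot, 115 mm high in all, about 0.25 kg; origin at the centre of its underside, z up its axis. Best gripped across the 52 mm body, 75 to 82 mm above its underside. This is the one to load.
- bottle_white: plain white capped sample bottle, a cylinder 52 mm in diameter and 95 mm high with a white cap (44 mm in diameter, 20 mm high) and a band of that colour near its foot, 115 mm high in all, about 0.25 kg; origin at the centre of its underside, z up its axis. Best gripped across the 52 mm body, 75 to 82 mm above its underside. Leave it on the tray.
- bottle_black: plain white capped sample bottle, a cylinder 52 mm in diameter and 95 mm high with a black cap (44 mm in diameter, 20 mm high) and a band of that colour near its foot, 115 mm high in all, about 0.25 kg; origin at the centre of its underside, z up its axis. Best gripped across the 52 mm body, 75 to 82 mm above its underside. Leave it on the tray.
- beaker: glass beaker, 70 mm in diameter, 90 mm high, beyond the tray; bystander; origin at the centre of its underside
- flask: green glass conical flask, 76 mm in diameter at the foot, 120 mm high, beyond the tray; bystander; origin at the centre of its underside
- reagent: white bottle with a black cap, 64 mm in diameter, 160 mm high, at the far right; bystander; origin at the centre of its underside

How it is judged:
On the way, in this order (a step that is already met when the one before it is completed fails the run):
1. the isolator handle is turned to off (value of joint handle below 0.1 rad), for 0.2 s.
2. with the isolator off, the orange-capped bottle stands fully home in the holder ring, released (horizontal distance between bottle_orange and holder_floor below 0.006 m and z of bottle_orange in the frame of holder_floor between -0.005 and 0.005 m and angle between bottle_orange's own z axis and vertical below 0.08 rad and value of joint handle below 0.15 rad and contact force between the fingers and bottle_orange below 0.2 N), for 0.2 s.
3. the isolator handle is turned back to on (value of joint handle above 1.45 rad), for 0.2 s.
At the end, for the whole second after the job is handed in: Handle at rest at on (above 1.45 rad); orange-capped bottle released, at rest in the holder ring: underside within 5 mm of its floor and 6 mm of its centre, tilt under 0.08 rad; other bottles, beaker, flask and reagent bottle within 40 mm of where they began (value of joint handle above 1.45 rad and velocity of joint handle below 0.1 rad/s and horizontal distance between bottle_orange and holder_floor below 0.006 m and z of bottle_orange in the frame of holder_floor between -0.005 and 0.005 m and angle between bottle_orange's own z axis and vertical below 0.08 rad and linear speed of bottle_orange below 0.02 m/s and distance of each of bottle_white, bottle_black, beaker, flask, reagent from where it was at the start of the episode below 0.04 m); the robot touches nothing.
It fails at once if the orange-capped bottle is dropped into the holder ring (over 0.35 m/s inside it) (horizontal distance between bottle_orange and holder_floor below 0.01 m and z of bottle_orange in the frame of holder_floor below 0.03 m and linear speed of bottle_orange above 0.35 m/s).
It fails at once if the orange-capped bottle is forced into the shaker (over 60 N) (contact force between bottle_orange and shaker above 60 N).
It fails at once if the orange-capped bottle is tipped over (angle between bottle_orange's own z axis and vertical above 0.8 rad).
It fails at once if another bottle or piece of glassware is knocked over or shoved away (angle between any of bottle_white, bottle_black, beaker, flask, reagent's own z axis and vertical above 0.4 rad or distance of any of bottle_white, bottle_black, beaker, flask, reagent from where it was at the start of the episode above 0.06 m).
It also fails if it takes over 70 s, if anything falls off the work surface, if the arm or the gripper's body presses on something with over 40 N, if the wrist force passes 120 N, or if a joint passes its speed limit or range.

### The arm

A 6-joint arm with a two-finger parallel gripper is mounted at the origin on the work surface. World frame = base frame: x ahead of the robot, y to its left, z up, the work surface at z = 0. Lengths are in m, angles in rad, forces in N, time in s.
With the tool pointing down it reaches from about 0.35 to 0.775 m from the base axis. Payload 7.3 kg.
Tool frame: the origin (TCP) lies between the finger pads, 19 mm behind the fingertips; this is the grasp point; z points along the fingers, x is the direction in which the jaws open and shut, and the axes are right-handed (so a half turn about z gives the same grasp; the last joint's range is limited). The gripper opens to 92 mm and grips with 3 to 60 N. Pads are 19 mm wide; open, the fingers measure 130 mm over their backs; the gripper's body (75 mm by 190 mm) begins 47 mm behind the grasp point.
Start: joints at [1.001, 0.342, 1.524, -0, 1.275, -0.146], TCP at [0.216, 0.479, 0.246] pointing down, gripper open.
Joint ranges: [-2.53, 2.53], [-0.77, 2.02], [0.04, 2.7], [-1, 4.14], [0.28, 2.66], [-3.11, 3.11]. Speed limits (rad/s): [2.57, 2.57, 3.14, 3.14, 3.14, 3.14].

### API

Orientations are given as a rotation vector (axis times angle).
In Python, from bench import arm gives the robot as it stands.
- The arm moves only by the shell command python3 -m crank 'ROWS' [OPENING] [FORCE]. ROWS is JSON, a list of rows, each an object with "delta_pos": the shift along the tool's x, y, z normalised to -1 to 1, where 1 is 0.02 m, a list of three; "rotation": the turn, a rotation vector about the tool's x, y, z normalised to -1 to 1, where 1 is 6 degrees, a list of three. A call has 1 to 20 rows; each row shifts and turns the pose as measured when the row begins, along the tool's axes as they then stand; what a row does not reach is not made up. A row lasts 1/10 s, in which the tool goes at most 50 mm and 8.59 degrees, less where a joint would pass 70% of its speed; a pose out of reach is approached as far as the arm can. A call with a number of a shift or a turn outside -1 to 1 is refused whole. A call with a gripper value outside its range is refused whole. OPENING is the opening, from 0 (shut) to 1 (fully open), set as the call begins (- or left out, the last holds). The fingers move at their own pace and stop on an object; FORCE is the grip in N (left out, the last holds). Time passes only in rows, so rows that do not move let the fingers close. It gives the time, the measured TCP pose, the force and the opening at its end, in the units of the state.
- arm.state(): the state, without advancing time (a new reading comes with each control period).
- arm.snapshot(name): name is "scene" or "side" or "wrist"; returns the picture (384x512x3 uint8, blue, green, red); there is no depth.
- arm.camera_info(name): a dict with "camera_matrix" (3x3 intrinsics, pixels), "k1" (the pictures are not rectified: a ray, as slopes to the right and down, at radius r is drawn at 1 + k1 r^2 times it, then the intrinsics apply), "R" (3x3) and "t" (3): a world point X has camera coordinates R X + t. Camera axes: x right, y down, z forward; pixel columns grow to the right and rows downward; lengths in m; the calibration is good to about 2 mm. A picture is of the moment at which its call begins: read the wrist's pose just before it. camera_info takes no time and is no camera call; for the wrist camera it gives the pose at the moment of the call.
- arm.hand_in(): hands the job in, once; it reports no verdict.
Trained networks look in the newest picture that a camera, given by its name, has taken for a name from the list of things; names that differ only in an ending like _2 or _b are one class to them, and where a whole thing is asked for, a point or a joint stands for the part that bears it (a point fixed in the world has none). Each returns a list of dicts, best first, with "score" (0 to 1); they miss things now and then, are a little off and sometimes report something else, mostly with a low value. They report only what shows in the picture. A call takes as long as a camera call.
- arm.find_in(camera, query): "centre" ([column, row] in pixels, amid what is visible of it).
The state is a dict: "clock": time; "joints": joint angles; "dq": joint speeds; "tau": joint torques, N m; "position": TCP position; "tool_rot": TCP orientation; "force": force on the tool from outside, world axes, zero at the start; "ft_torque": the same for the moment, N m; "grip_width": finger opening in m.
Only numpy, scipy, OpenCV 4.12 (cv2) and the standard library are available. Lean on these libraries where they do the work, as an engineer would, in place of code of your own. Each camera call takes 0.05 s, during which the arm holds its last target. There are 200 camera calls.

## Working session

There is one attempt and no reset: what is moved stays moved. The work goes in short steps, Python scripts to look and compute and a shell command to move; the robot and the scene stay as the last step left them, time stands still between calls to the robot, and variables do not carry over. Pictures are saved under pics/ and viewed, about 8 in all and at most 12, crops included, and the job is handed in when it is done.

```bash
ls; mkdir -p pics
python3 - <<'E'
from bench import arm
import cv2, numpy as np
print(arm.state())
a=arm.snapshot("scene"); b=arm.snapshot("side")
cv2.imwrite("pics/a.png",a); cv2.imwrite("pics/b.png",b)
for c in ("scene","side"):
    print(c,arm.camera_info(c))
    for q in ["isolator","visor_edge","handle_hub","handle_grip","shaker","holder_floor","holder_rim","tray","bottle_orange","bottle_white","bottle_black"]:
        print(q,[(np.round(d["centre"],1).tolist(),round(d["score"],2)) for d in arm.find_in(c,q)[:2]])
E
```

```text
pics
{'clock': 0.0, 'joints': array([ 1.00098609e+00,  3.42718928e-01,  1.52502423e+00, -1.50445276e-05,
        1.27534752e+00, -1.46017306e-01]), 'dq': array([-0.00053041, -0.0008127 , -0.00016336, -0.00116649, -0.00060823,
        0.00108981]), 'tau': array([ 1.76392066e-03, -4.31228507e+01, -2.44220567e+01,  7.18255481e-02,
        5.58489806e-02, -9.10808853e-05]), 'position': array([0.21568242, 0.47824703, 0.24484437]), 'tool_rot': array([ 2.63842023e+00,  1.70421667e+00, -2.13153921e-03]), 'force': array([-0.42694994, -0.10349357,  0.31139971]), 'ft_torque': array([-0.01467516, -0.02342172, -0.04208308]), 'grip_width': 0.09184317730132753}
scene {'camera_matrix': array([[382.5145776 ,   0.        , 256.47854986],
       [  0.        , 382.5145776 , 190.80809939],
       [  0.        ,   0.        ,   1.        ]]), 'k1': -0.13219356319720765, 'R': array([[ 0.33581077,  0.94187563, -0.01007053],
       [ 0.69997303, -0.25668987, -0.66644435],
       [-0.63029269,  0.21675009, -0.74548677]]), 't': array([-0.12729099, -0.35905194,  1.57132438])}
isolator [([190.3, 221.9], 0.91), 
[... 533 characters left out ...]
 0.        ,   1.        ]]), 'k1': 0.05380123447524461, 'R': array([[ 0.84553815, -0.53388303, -0.00584277],
       [-0.30917506, -0.4806761 , -0.82058593],
       [ 0.43528842,  0.69564315, -0.5714933 ]]), 't': array([-0.54192857,  0.2325057 ,  1.16559016])}
isolator [([298.2, 244.7], 0.85), ([228.4, 198.5], 0.32)]
visor_edge [([295.4, 243.4], 0.78)]
handle_hub [([298.9, 242.5], 0.92), ([254.2, 187.7], 0.5)]
handle_grip [([275.6, 249.1], 0.75)]
shaker [([193.2, 157.4], 0.89)]
holder_floor [([192.6, 158.4], 0.95)]
holder_rim [([195.3, 156.2], 0.75)]
tray [([224.7, 221.5], 0.85)]
bottle_orange [([196.1, 215.6], 0.9)]
bottle_white [([256.3, 185.4], 0.68)]
bottle_black [([226.0, 200.3], 0.78)]
```

View pics/a.png

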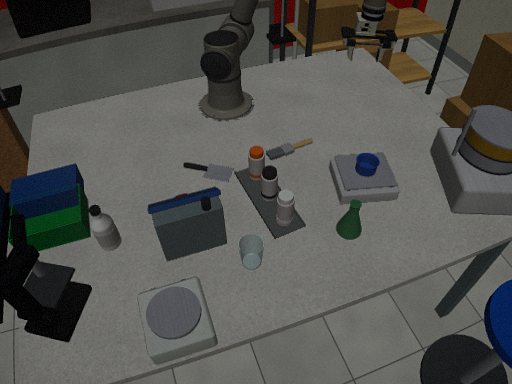

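View pics/b.png

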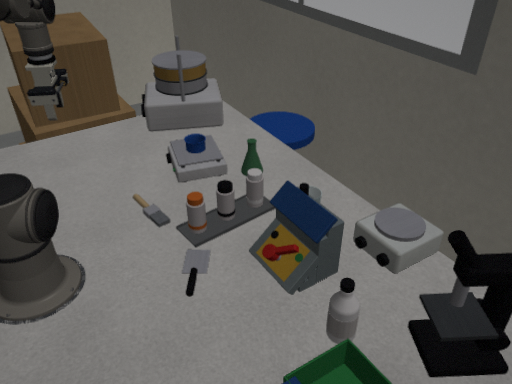

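Run:
```python
import cv2, numpy as np
a=cv2.imread("pics/a.png"); b=cv2.imread("pics/b.png")
f=lambda i,x0,x1,y0,y1,k: cv2.resize(i[y0:y1,x0:x1],None,fx=k,fy=k,interpolation=cv2.INTER_CUBIC)
B=f(b,240,350,175,295,5); A=f(a,145,235,180,264,2.7)
A2=f(a,325,401,140,210,3.1);out=np.zeros((600,800,3),np.uint8)
out[:B.shape[0],:B.shape[1]]=B; out[:A.shape[0],555:555+A.shape[1]]=np.clip(A*1.5,0,255)[:, :245]; out[300:300+A2.shape[0],555:555+A2.shape[1]]=A2
cv2.imwrite("pics/c.png",out)
```

```text
(no output)
```

View pics/c.png

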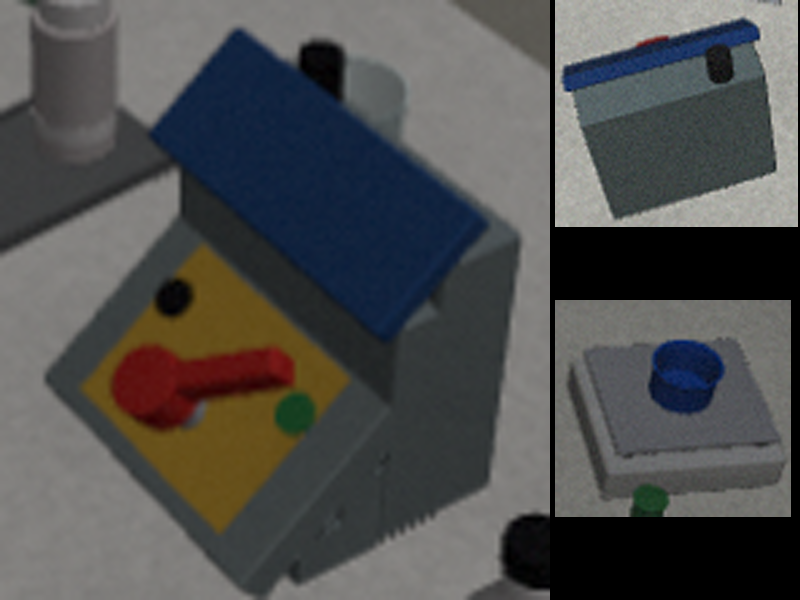

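```bash
cat > h.py <<'E'
import numpy as np, cv2
from scipy.optimize import least_squares
from scipy.spatial.transform import Rotation as Ro
from bench import arm
def proj(ci,X):
    c=(ci["R"]@np.atleast_2d(X).T).T+ci["t"]; s=c[:,:2]/c[:,2:]
    s=s*(1+ci["k1"]*(s**2).sum(1,keepdims=True)); K=ci["camera_matrix"]
    return s*[K[0,0],K[1,1]]+K[:2,2]
def tri(obs,z=None):
    "obs: list of (camera_info,pixel)"
    if z is None: f=lambda p:np.concatenate([proj(c,p)[0]-q for c,q in obs]); p0=[.5,0,.1]
    else: f=lambda p:np.concatenate([proj(c,[p[0],p[1],z])[0]-q for c,q in obs]); p0=[.5,0]
    r=least_squares(f,p0); return r.x,np.abs(r.fun).max()
def iso(p,X): return Ro.from_euler('z',p[2]).apply(np.atleast_2d(X))+[p[0],p[1],0]
def show(): 
    s=arm.state(); print(round(s["clock"],2),s["position"].round(4),s["tool_rot"].round(3),s["force"].round(1),s["grip_width"].round(4)); return s
E
python3 - <<'E'
from h import *
S=arm.camera_info("scene"); D=arm.camera_info("side")
n=np.array([-.643,0,.766]);u=np.array([.766,0,.643]);hub=np.array([-.055,0,.075]);y=np.array([0,1,0])
ve=hub+.092*u+.022*n; vt=ve+.075*u
side=[(ve+.095*y,(270,201.6)),(ve-.095*y,(318,242.6)),(vt-.095*y,(338,220)),(vt+.095*y,(287.4,180.6)),((.0825,-.09,0),(338,272))]
sc=[((.0825,-.09,0),(167.2,260.4)),((.0825,.09,0),(226.9,243))]
def f(p,r=True):
    e=np.concatenate([proj(c,iso(p,[a[0] for a in l]))-[a[1] for a in l] for c,l in((D,side),(S,sc))]); return e.ravel() if r else e
best=least_squares(f,[.6,-.2,0],loss='soft_l1')
print("iso",best.x, f(best.x,False).round(1).tolist())
p=best.x
g=lambda th:hub+.05*(np.cos(th-np.pi/4)*u-np.sin(th-np.pi/4)*y)
# th=0: +y side; th=pi/2: -y
for t in(0,np.pi/4,np.pi/2): print(t,iso(p,g(t)).round(3),proj(D,iso(p,g(t))).round(1))
print("hub",iso(p,hub),proj(D,iso(p,hub)))
for nme,z in(("bottle_orange",.06),("bottle_white",.06),("bottle_black",.06),("tray",.006),("holder_rim",None),("shaker",None)):
    obs=[]
    for c,ci in(("scene",S),("side",D)):
        arm.snapshot(c); r=arm.find_in(c,nme)
        if r: obs.append((ci,r[0]["centre"]))
    print(nme,tri(obs,z),tri(obs) if len(obs)>1 else "")
a=cv2.imread("pics/a.png");b=cv2.imread("pics/b.png")
def blob(i,lo,hi,box):
    h=cv2.cvtColor(i,cv2.COLOR_BGR2HSV); m=cv2.inRange(h,lo,hi); k=np.zeros_like(m); x0,x1,y0,y1=box; k[y0:y1,x0:x1]=m[y0:y1,x0:x1]
    v,u_=np.nonzero(k); return np.array([u_.mean(),v.mean()]),len(u_),(u_.min(),u_.max(),v.min(),v.max())
oa=blob(a,(3,120,100),(20,255,255),(240,275,140,160)); ob=blob(b,(3,120,100),(20,255,255),(180,212,188,205))
print(oa,ob,tri([(S,oa[0]),(D,ob[0])]))
ha=blob(a,(105,120,40),(125,255,255),(350,385,145,185)); hb=blob(b,(105,120,40),(125,255,255),(180,210,130,155))
print(ha,hb,tri([(S,ha[0]),(D,hb[0])]))
E
```

```text
iso [ 0.5733344  -0.28665075  0.03623077] [[-0.3, -0.3], [0.1, -1.5], [0.7, -4.2], [0.5, -1.8], [-1.4, 0.8], [-1.4, 0.1], [-1.3, -1.9]]
0 [[ 0.544 -0.252  0.098]] [[273.9 233.5]]
0.7853981633974483 [[ 0.557 -0.287  0.107]] [[286.1 236.5]]
1.5707963267948966 [[ 0.547 -0.323  0.098]] [[291.2 248.9]]
hub [[ 0.51837049 -0.288643    0.075     ]] [[273.4111104  252.06287282]]
bottle_orange (array([ 0.43012793, -0.0225543 ]), np.float64(2.0364706243760224)) (array([ 0.43045311, -0.02442927,  0.06396208]), np.float64(1.3649093293084036))
bottle_white (array([ 0.6405356, -0.0052602]), np.float64(0.4958945795573868)) (array([ 0.64025086, -0.00426619,  0.05752023]), np.float64(0.05792019254957381))
bottle_black (array([ 0.53215683, -0.01270108]), np.float64(3.5155513585026767)) (array([ 0.53331706, -0.01773138,  0.0716307 ]), np.float64(1.6151247485766476))
tray (array([ 0.53896122, -0.03067064]), np.float64(13.772352691216469)) (array([ 0.5356604 , -0.01226031, -0.03713077]), np.float64(7.388995353409456))
holder_rim (array([0.58697171, 0.29214107, 0.03760373]), np.float64(1.643497943468617)) (array([0.58697171, 0.29214107, 0.03760373]), np.float64(1.643497943468617))
shaker (array([0.58720878, 0.29627479, 0.03800017]), np.float64(0.2021762826521183)) (array([0.58720878, 0.29627479, 0.03800017]), np.float64(0.2021762826521183))
(array([256.03157895, 149.96842105]), 95, (np.int64(250), np.int64(262), np.int64(146), np.int64(155))) (array([194.58035714, 196.08035714]), 112, (np.int64(187), np.int64(202), np.int64(192), np.int64(200))) (array([ 0.43589778, -0.02113587,  0.11865619]), np.float64(0.3495654424778536))
(array([366.4988764 , 163.78876404]), 445, (np.int64(355), np.int64(379), np.int64(153), np.int64(176))) (array([194.89939024, 142.82317073]), 328, (np.int64(184), np.int64(205), np.int64(134), np.int64(152))) (array([0.59042652, 0.293538  , 0.09459172]), np.float64(0.33883647921527427))
```

```bash
cat >> h.py <<'E'
ISO=[0.5733,-0.2867,0.0362]
def isopose(a,y,n_,iso_=None):
    "TCP a mm up-slope, y mm to +y, n mm out of hub; square tool, x along iso +y"
    p=iso_ or ISO
    n=np.array([-.643,0,.766]);u=np.array([.766,0,.643]);hub=np.array([-.055,0,.075])
    X=hub+(a*u+n_*n)/1000+np.array([0,y/1000,0])
    R=Ro.from_euler('z',p[2])*Ro.from_matrix(np.c_[[0,1,0],np.cross(-n,[0,1,0]),-n]); return iso(p,X)[0],R
def down(h): # x heading h rad
    x=np.array([np.cos(h),np.sin(h),0]); z=np.array([0,0,-1.]); return Ro.from_matrix(np.c_[x,np.cross(z,x),z])
def plan(P,R,N=None):
    s=arm.state(); Rc=Ro.from_rotvec(s["tool_rot"]); d=Rc.inv().apply(np.array(P)-s["position"]); w=(Rc.inv()*R).as_rotvec()
    if N is None:
        N=int(np.ceil(max(np.linalg.norm(d)/.02,np.abs(np.degrees(w)).max()/6,1)))
    M=sum(Ro.from_rotvec(w/N*k).as_matrix() for k in range(N)); p=np.linalg.solve(M,d)
    print("N",N,"delta",(p/.02).round(2).tolist(),"rot",(np.degrees(w/N)/6).round(2).tolist(),"target",np.round(P,4))
E
python3 - <<'E'
from h import *
show(); plan([.42,.10,.30],down(np.pi/2))
print(isopose(34,-88,4)[0],isopose(34,-88,90)[0])
E
```

```text
Traceback (most recent call last):
  File "h.py", line 16, in show
    s=arm.state(); print(round(s["clock"],2),s["position"].round(4),s["tool_rot"].round(3),s["force"].round(1),s["grip_width"].round(4)); return s
                                                                                                               ^^^^^^^^^^^^^^^^^^^^^
AttributeError: 'float' object has no attribute 'round'
```

```bash
sed -i 's/s\["grip_width"\].round(4)/round(s["grip_width"],4),s["joints"].round(2)/' h.py
python3 - <<'E'
from h import *
show(); plan([.42,.10,.30],down(np.pi/2))
print(isopose(34,-88,4)[0],isopose(34,-88,90)[0])
E
```

```text
2.4 [0.2159 0.4786 0.2455] [-2.639 -1.705 -0.   ] [-0.2  0.5  0.5] 0.0918 [ 1.    0.34  1.52 -0.    1.28 -0.15]
N 22 delta [-0.74, 0.65, -0.12] rot [0.0, -0.0, -0.18] target [0.42 0.1  0.3 ]
[ 0.54497756 -0.37578341  0.099926  ] [ 0.48971579 -0.37778476  0.165802  ]
```

```bash
R='{"delta_pos":[-0.8,0.7,-0.13],"rotation":[0,0,-0.2]}'; python3 -m crank '[{"delta_pos":[-0.8,0.7,-0.13],"rotation":[0,0,-0.2]},{"delta_pos":[-0.8,0.7,-0.13],"rotation":[0,0,-0.2]},{"delta_pos":[-0.8,0.7,-0.13],"rotation":[0,0,-0.2]},{"delta_pos":[-0.8,0.7,-0.13],"rotation":[0,0,-0.2]},{"delta_pos":[-0.8,0.7,-0.13],"rotation":[0,0,-0.2]},{"delta_pos":[-0.8,0.7,-0.13],"rotation":[0,0,-0.2]},{"delta_pos":[-0.8,0.7,-0.13],"rotation":[0,0,-0.2]},{"delta_pos":[-0.8,0.7,-0.13],"rotation":[0,0,-0.2]},{"delta_pos":[-0.8,0.7,-0.13],"rotation":[0,0,-0.2]},{"delta_pos":[-0.8,0.7,-0.13],"rotation":[0,0,-0.2]},{"delta_pos":[-0.8,0.7,-0.13],"rotation":[0,0,-0.2]},{"delta_pos":[-0.8,0.7,-0.13],"rotation":[0,0,-0.2]},{"delta_pos":[-0.8,0.7,-0.13],"rotation":[0,0,-0.2]},{"delta_pos":[-0.8,0.7,-0.13],"rotation":[0,0,-0.2]},{"delta_pos":[-0.8,0.7,-0.13],"rotation":[0,0,-0.2]},{"delta_pos":[-0.8,0.7,-0.13],"rotation":[0,0,-0.2]},{"delta_pos":[-0.8,0.7,-0.13],"rotation":[0,0,-0.2]},{"delta_pos":[-0.8,0.7,-0.13],"rotation":[0,0,-0.2]},{"delta_pos":[-0.8,0.7,-0.13],"rotation":[0,0,-0.2]},{"delta_pos":[-0.8,0.7,-0.13],"rotation":[0,0,-0.2]}]' 0
python3 - <<'E'
from h import *
show(); P,R=isopose(34,-88,100); plan([.42,-.2,.3],down(np.pi/2));plan(P,R)
cv2.imwrite("pics/w1.png",arm.snapshot("wrist")); np.savez("w1.npz",**arm.camera_info("wrist"))
E
```

```text
clock: 4.4
position: [0.4249, 0.0957, 0.3009]
tool_rot: [2.201, 2.239, 0.008]
force: [-0.6, -0.3, -0.1]
grip_width: 0.0007
4.4 [0.4249 0.0957 0.3009] [2.201 2.239 0.008] [-0.6 -0.3 -0.1] 0.0007 [ 0.04  0.13  1.65  0.    1.36 -1.54]
N 15 delta [-0.99, -0.03, 0.0] rot [0.0, -0.0, 0.01] target [ 0.42 -0.2   0.3 ]
N 25 delta [-0.95, 0.0, 0.27] rot [-0.26, 0.0, -0.01] target [ 0.4833 -0.378   0.1735]
```

View pics/w1.png

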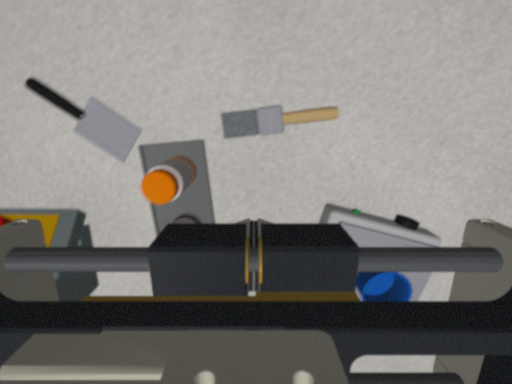

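```bash
python3 -m crank '[{"delta_pos":[-0.95,0,0.27],"rotation":[-0.26,0,0]},{"delta_pos":[-0.95,0,0.27],"rotation":[-0.26,0,0]},{"delta_pos":[-0.95,0,0.27],"rotation":[-0.26,0,0]},{"delta_pos":[-0.95,0,0.27],"rotation":[-0.26,0,0]},{"delta_pos":[-0.95,0,0.27],"rotation":[-0.26,0,0]},{"delta_pos":[-0.95,0,0.27],"rotation":[-0.26,0,0]},{"delta_pos":[-0.95,0,0.27],"rotation":[-0.26,0,0]},{"delta_pos":[-0.95,0,0.27],"rotation":[-0.26,0,0]},{"delta_pos":[-0.95,0,0.27],"rotation":[-0.26,0,0]},{"delta_pos":[-0.95,0,0.27],"rotation":[-0.26,0,0]},{"delta_pos":[-0.95,0,0.27],"rotation":[-0.26,0,0]},{"delta_pos":[-0.95,0,0.27],"rotation":[-0.26,0,0]},{"delta_pos":[-0.95,0,0.27],"rotation":[-0.26,0,0]},{"delta_pos":[-0.95,0,0.27],"rotation":[-0.26,0,0]},{"delta_pos":[-0.95,0,0.27],"rotation":[-0.26,0,0]},{"delta_pos":[-0.95,0,0.27],"rotation":[-0.26,0,0]}]'
python3 - <<'E'
from h import *
show(); P,R=isopose(34,-88,100); plan(P,R)
cv2.imwrite("pics/w2.png",arm.snapshot("wrist")); ci=arm.camera_info("wrist"); np.savez("w2.npz",**ci)
for q in("handle_hub","handle_grip","visor_edge"): print(q,[(d["centre"],d["score"]) for d in arm.find_in("wrist",q)[:2]])
n=np.array([-.643,0,.766]);u=np.array([.766,0,.643]);hub=np.array([-.055,0,.075]);y=np.array([0,1,0]);ve=hub+.092*u+.022*n
print("pred hub,grip,tip, ve corners",proj(ci,iso(ISO,np.array([hub,hub+.05*(u-y)/2**.5,hub+.074*(u-y)/2**.5,ve+.095*y,ve-.095*y]))).round(0).tolist())
E
```

```text
clock: 6.05
position: [0.4503, -0.2161, 0.2162]
tool_rot: [1.951, 1.977, 0.469]
force: [0.2, -0.5, -0.0]
grip_width: 0.0005
6.05 [ 0.4503 -0.2161  0.2162] [1.951 1.977 0.469] [ 0.2 -0.5 -0. ] 0.0005 [-0.8   0.15  1.97  0.5   0.75 -2.71]
N 9 delta [-0.9, 0.01, 0.29] rot [-0.25, 0.01, -0.02] target [ 0.4833 -0.378   0.1735]
handle_hub [([188.9, 189.3], 0.92), ([390.3, 120.2], 0.37)]
handle_grip [([181.9, 188.0], 0.86)]
visor_edge [([189.3, 190.9], 0.96)]
pred hub,grip,tip, ve corners [[190.0, 181.0], [160.0, 213.0], [146.0, 227.0], [275.0, 266.0], [99.0, 268.0]]
```

View pics/w2.png

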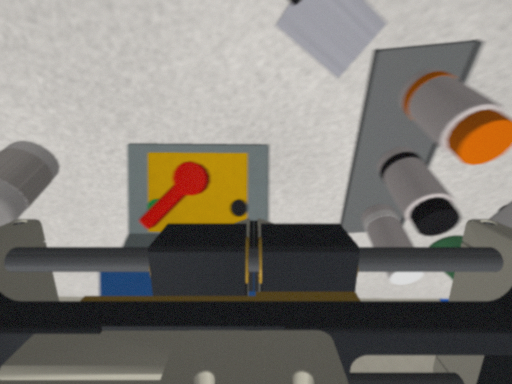

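```bash
python3 -m crank '[{"delta_pos":[0,0,0],"rotation":[0,0,1]},{"delta_pos":[0,0,0],"rotation":[0,0,1]},{"delta_pos":[0,0,0],"rotation":[0,0,1]},{"delta_pos":[0,0,0],"rotation":[0,0,1]},{"delta_pos":[0,0,0],"rotation":[0,0,1]},{"delta_pos":[0,0,0],"rotation":[0,0,1]},{"delta_pos":[0,0,0],"rotation":[0,0,1]},{"delta_pos":[0,0,0],"rotation":[0,0,1]},{"delta_pos":[0,0,0],"rotation":[0,0,1]},{"delta_pos":[0,0,0],"rotation":[0,0,1]},{"delta_pos":[0,0,0],"rotation":[0,0,1]},{"delta_pos":[0,0,0],"rotation":[0,0,1]},{"delta_pos":[0,0,0],"rotation":[0,0,1]},{"delta_pos":[0,0,0],"rotation":[0,0,1]},{"delta_pos":[0,0,0],"rotation":[0,0,1]},{"delta_pos":[0,0,0],"rotation":[0,0,1]},{"delta_pos":[0,0,0],"rotation":[0,0,1]},{"delta_pos":[0,0,0],"rotation":[0,0,1]},{"delta_pos":[0,0,0],"rotation":[0,0,1]},{"delta_pos":[0,0,0],"rotation":[0,0,1]}]'; python3 -m crank '[{"delta_pos":[0,0,0],"rotation":[0,0,1]},{"delta_pos":[0,0,0],"rotation":[0,0,1]},{"delta_pos":[0,0,0],"rotation":[0,0,1]},{"delta_pos":[0,0,0],"rotation":[0,0,1]},{"delta_pos":[0,0,0],"rotation":[0,0,1]},{"delta_pos":[0,0,0],"rotation":[0,0,1]},{"delta_pos":[0,0,0],"rotation":[0,0,1]},{"delta_pos":[0,0,0],"rotation":[0,0,1]},{"delta_pos":[0,0,0],"rotation":[0,0,1]},{"delta_pos":[0,0,0],"rotation":[0,0,1]}]'
cat >> h.py <<'E'
_ip=isopose
def isopose(a,y,n,iso_=None):
    P,R=_ip(a,y,n,iso_); return P,R*Ro.from_euler('z',np.pi)
E
python3 - <<'E'
from h import *
show(); P,R=isopose(34,-90,90); plan(P,R)
E
```

```text
clock: 8.25
position: [0.4522, -0.1887, 0.2256]
tool_rot: [-2.805, 0.822, -0.647]
force: [0.1, -0.6, 0.5]
grip_width: 0.0009
clock: 9.25
position: [0.4528, -0.1749, 0.2305]
tool_rot: [-1.874, 2.025, -0.409]
force: [-0.9, -0.5, 0.1]
grip_width: 0.0004
9.25 [ 0.4528 -0.1749  0.2305] [-1.874  2.025 -0.409] [-0.9 -0.5  0.1] 0.0004 [-0.73  0.11  1.98  0.46  0.78  0.63]
N 11 delta [0.94, -0.01, 0.32] rot [0.21, -0.0, -0.1] target [ 0.4898 -0.3798  0.1658]
```

```bash
python3 -m crank '[{"delta_pos":[0.94,0,0.32],"rotation":[0.21,0,-0.1]},{"delta_pos":[0.94,0,0.32],"rotation":[0.21,0,-0.1]},{"delta_pos":[0.94,0,0.32],"rotation":[0.21,0,-0.1]},{"delta_pos":[0.94,0,0.32],"rotation":[0.21,0,-0.1]},{"delta_pos":[0.94,0,0.32],"rotation":[0.21,0,-0.1]},{"delta_pos":[0.94,0,0.32],"rotation":[0.21,0,-0.1]},{"delta_pos":[0.94,0,0.32],"rotation":[0.21,0,-0.1]},{"delta_pos":[0.94,0,0.32],"rotation":[0.21,0,-0.1]},{"delta_pos":[0.94,0,0.32],"rotation":[0.21,0,-0.1]},{"delta_pos":[0.94,0,0.32],"rotation":[0.21,0,-0.1]},{"delta_pos":[0.94,0,0.32],"rotation":[0.21,0,-0.1]}]'
python3 - <<'E'
from h import *
show(); P,R=isopose(34,-90,90); plan(P,R); P,R=isopose(34,-90,4); plan(P,R)
E
```

```text
clock: 10.35
position: [0.4954, -0.3699, 0.1702]
tool_rot: [-1.855, 1.752, -0.656]
force: [0.4, 0.4, 0.6]
grip_width: -0.0001
10.35 [ 0.4954 -0.3699  0.1702] [-1.855  1.752 -0.656] [0.4 0.4 0.6] -0.0001 [-1.06  0.45  1.83  0.99  0.78 -0.25]
N 1 delta [0.48, 0.38, -0.03] rot [-0.12, 0.08, 0.17] target [ 0.4898 -0.3798  0.1658]
N 5 delta [0.1, 0.08, 0.85] rot [-0.02, 0.02, 0.03] target [ 0.545  -0.3778  0.0999]
```

```bash
python3 -m crank '[{"delta_pos":[0.3,0.25,0],"rotation":[-0.1,0.1,0.15]},{"delta_pos":[0.1,0.05,0.8],"rotation":[0,0,0]},{"delta_pos":[0.1,0.05,0.8],"rotation":[0,0,0]},{"delta_pos":[0,0,0.8],"rotation":[0,0,0]},{"delta_pos":[0,0,0.8],"rotation":[0,0,0]},{"delta_pos":[0,0,0.8],"rotation":[0,0,0]},{"delta_pos":[0,0,0],"rotation":[0,0,0]}]'
python3 - <<'E'
from h import *
show(); P,R=isopose(34,-90,4); plan(P,R); P,R=isopose(34,-10,4); plan(P,R)
E
```

```text
clock: 11.05
position: [0.5467, -0.3736, 0.1014]
tool_rot: [-1.848, 1.779, -0.645]
force: [-0.4, 0.3, -0.6]
grip_width: 0.0003
11.05 [ 0.5467 -0.3736  0.1014] [-1.848  1.779 -0.645] [-0.4  0.3 -0.6] 0.0003 [-0.97  0.61  1.78  1.1   0.65 -0.31]
N 1 delta [0.2, 0.12, -0.0] rot [0.02, 0.01, 0.01] target [ 0.545  -0.3778  0.0999]
N 4 delta [-0.95, 0.03, 0.0] rot [0.01, 0.0, 0.0] target [ 0.5422 -0.2978  0.0999]
```

```bash
python3 -m crank '[{"delta_pos":[-0.5,0.1,0],"rotation":[0,0,0]},{"delta_pos":[-0.5,0,0],"rotation":[0,0,0]},{"delta_pos":[-0.5,0,0],"rotation":[0,0,0]},{"delta_pos":[-0.5,0,0],"rotation":[0,0,0]},{"delta_pos":[-0.5,0,0],"rotation":[0,0,0]},{"delta_pos":[-0.5,0,0],"rotation":[0,0,0]},{"delta_pos":[-0.5,0,0],"rotation":[0,0,0]},{"delta_pos":[-0.5,0,0],"rotation":[0,0,0]},{"delta_pos":[-0.5,0,0],"rotation":[0,0,0]}]'
python3 - <<'E'
from h import *
show(); P,R=isopose(34,-10,4); plan(P,R)
b=arm.snapshot("side"); cv2.imwrite("pics/d.png",cv2.resize(b[170:300,200:350],None,fx=4,fy=4,interpolation=cv2.INTER_CUBIC))
E
```

```text
clock: 11.95
position: [0.5432, -0.2828, 0.1046]
tool_rot: [-1.844, 1.785, -0.666]
force: [-0.4, 0.2, 0.6]
grip_width: 0.0004
11.95 [ 0.5432 -0.2828  0.1046] [-1.844  1.785 -0.666] [-0.4  0.2  0.6] 0.0004 [-0.85  0.52  1.97  1.31  0.54 -0.45]
N 1 delta [0.75, 0.21, 0.14] rot [-0.04, -0.14, 0.01] target [ 0.5422 -0.2978  0.0999]
```

View pics/d.png

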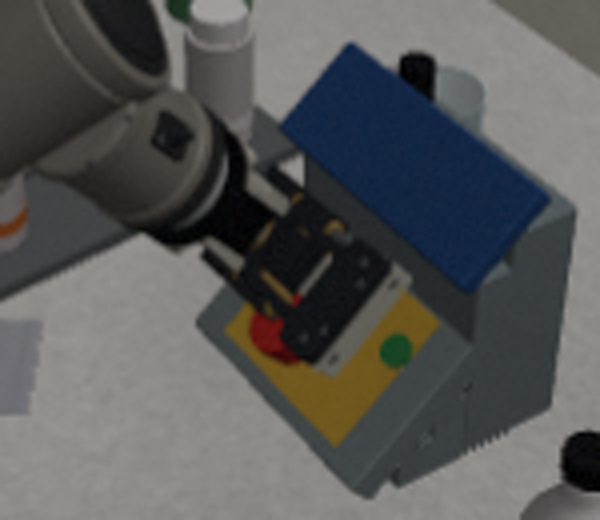

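```bash
python3 -m crank '[{"delta_pos":[-0.4,0.1,0.1],"rotation":[0,0,0]},{"delta_pos":[-0.3,0,0],"rotation":[0,0,0]},{"delta_pos":[0,0,0],"rotation":[0,0,0]},{"delta_pos":[0.3,0,0],"rotation":[0,0,0]},{"delta_pos":[0,0,-1],"rotation":[0,0,0]},{"delta_pos":[0,0,-1],"rotation":[0,0,0]},{"delta_pos":[0,0,-1],"rotation":[0,0,0]},{"delta_pos":[0,0,-1],"rotation":[0,0,0]},{"delta_pos":[0,0,-1],"rotation":[0,0,0]},{"delta_pos":[0,0,-1],"rotation":[0,0,0]}]' 1
python3 - <<'E'
from h import *
show(); 
b=arm.snapshot("wrist");a=arm.snapshot("side");k=np.hstack([cv2.resize(b,None,fx=.8,fy=.8),a[155:462,150:520]]) if 0 else np.hstack([cv2.resize(b,(400,300)),cv2.resize(a[170:300,200:350],(346,300))]); cv2.imwrite("pics/e.png",k)
plan([.435,-.0215,.22],down(-np.pi/2))
E
```

```text
clock: 13.0
position: [0.4642, -0.2828, 0.1971]
tool_rot: [-1.842, 1.802, -0.689]
force: [1.0, 0.3, 0.7]
grip_width: 0.0752
13.0 [ 0.4642 -0.2828  0.1971] [-1.842  1.802 -0.689] [1.  0.3 0.7] 0.0752 [-1.    0.26  2.04  1.02  0.68 -0.22]
N 14 delta [-0.94, 0.06, -0.12] rot [-0.48, -0.02, 0.01] target [ 0.435  -0.0215  0.22  ]
```

View pics/e.png

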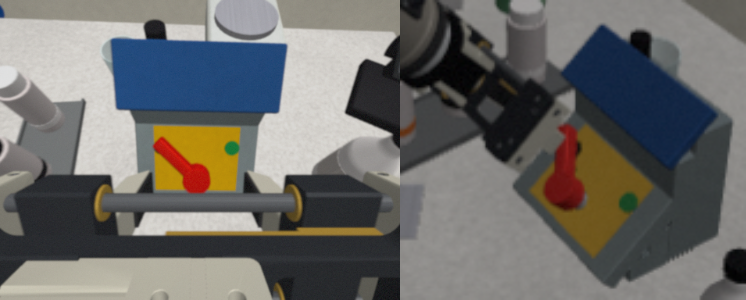

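```bash
python3 -m crank '[{"delta_pos":[-0.94,0.06,-0.2],"rotation":[-0.48,0,0]},{"delta_pos":[-0.94,0.06,-0.2],"rotation":[-0.48,0,0]},{"delta_pos":[-0.94,0.06,-0.2],"rotation":[-0.48,0,0]},{"delta_pos":[-0.94,0.06,-0.2],"rotation":[-0.48,0,0]},{"delta_pos":[-0.94,0.06,-0.2],"rotation":[-0.48,0,0]},{"delta_pos":[-0.94,0.06,-0.2],"rotation":[-0.48,0,0]},{"delta_pos":[-0.94,0.06,-0.2],"rotation":[-0.48,0,0]},{"delta_pos":[-0.94,0.06,-0.2],"rotation":[-0.48,0,0]},{"delta_pos":[-0.94,0.06,-0.2],"rotation":[-0.48,0,0]},{"delta_pos":[-0.94,0.06,-0.2],"rotation":[-0.48,0,0]},{"delta_pos":[-0.94,0.06,-0.2],"rotation":[-0.48,0,0]},{"delta_pos":[-0.94,0.06,-0.2],"rotation":[-0.48,0,0]},{"delta_pos":[-0.94,0.06,-0.2],"rotation":[-0.48,0,0]}]' 1
python3 - <<'E'
from h import *
show(); 
b=arm.snapshot("wrist");ci=arm.camera_info("wrist"); cv2.imwrite("pics/f.png",b); np.savez("f.npz",**ci)
for q in("bottle_orange","bottle_black","bottle_white"): print(q,[(np.round(d["centre"]),d["score"]) for d in arm.find_in("wrist",q)[:2]])
print(proj(ci,[[.436,-.021,.121],[.436,-.021,.006],[.59,.293,.113]]).round(0))
plan([.435,-.0215,.22],down(-np.pi/2))
E
```

```text
clock: 14.4
position: [0.424, -0.0233, 0.2214]
tool_rot: [2.235, -2.195, 0.021]
force: [0.5, -0.1, -0.0]
grip_width: 0.0921
14.4 [ 0.424  -0.0233  0.2214] [ 2.235 -2.195  0.021] [ 0.5 -0.1 -0. ] 0.0921 [-0.23  0.18  1.82 -0.02  1.13  1.33]
bottle_orange []
bottle_black [(array([242.,  75.]), 0.68)]
bottle_white [(array([240.,   7.]), 0.75)]
[[ 253.  186.]
 [ 252.  165.]
 [-144.  -14.]]
N 1 delta [-0.14, -0.53, 0.07] rot [-0.06, -0.15, 0.18] target [ 0.435  -0.0215  0.22  ]
```

View pics/f.png

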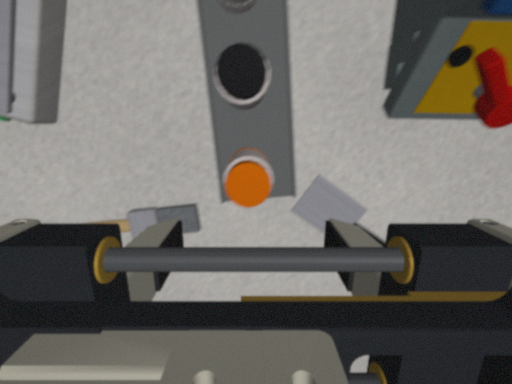

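Run:
```python
from h import *
ci=dict(np.load("f.npz")); b=cv2.imread("pics/f.png"); h=cv2.cvtColor(b,cv2.COLOR_BGR2HSV); m=cv2.inRange(h,(3,150,130),(20,255,255)); 
c=max(cv2.findContours(m,0,2)[0],key=cv2.contourArea); e=cv2.minEnclosingCircle(c); print(e,cv2.boundingRect(c))
P,_=tri([(ci,np.array(e[0]))],.121); print("orange",P,"black",tri([(ci,np.array([242,72.]))],.121)[0])
plan([*P,.13],down(-np.pi/2)); plan([*P,.084],down(-np.pi/2))
```

```text
((247.64804077148438, 184.0861053466797), 22.725404739379883) (226, 162, 44, 45)
orange [ 0.43773575 -0.0163998 ] black [ 0.53391508 -0.01018794]
N 5 delta [-0.09, -0.13, 0.91] rot [-0.01, -0.03, 0.04] target [ 0.4377 -0.0164  0.13  ]
N 7 delta [-0.07, -0.09, 0.98] rot [-0.01, -0.02, 0.03] target [ 0.4377 -0.0164  0.084 ]
```

```bash
python3 -m crank '[{"delta_pos":[-0.2,-0.4,0.6],"rotation":[0,-0.1,0.15]},{"delta_pos":[0,-0.2,0.8],"rotation":[0,-0.05,0.1]},{"delta_pos":[0,0,0.8],"rotation":[0,0,0]},{"delta_pos":[0,0,0.8],"rotation":[0,0,0]},{"delta_pos":[0,0,0.7],"rotation":[0,0,0]}]'
python3 - <<'E'
from h import *
show();plan([.4372,-.0175,.084],down(-np.pi/2),4)
E
```

```text
clock: 15.1
position: [0.4385, -0.0228, 0.1415]
tool_rot: [-2.196, 2.233, -0.008]
force: [0.3, -0.2, -0.0]
grip_width: 0.0921
15.1 [ 0.4385 -0.0228  0.1415] [-2.196  2.233 -0.008] [ 0.3 -0.2 -0. ] 0.0921 [-0.23  0.31  1.91  0.01  0.92  1.35]
N 4 delta [-0.06, 0.02, 0.72] rot [-0.03, 0.01, -0.04] target [ 0.4372 -0.0175  0.084 ]
```

```bash
python3 -m crank '[{"delta_pos":[-0.1,0,0.7],"rotation":[0,0,-0.1]},{"delta_pos":[-0.1,0,0.7],"rotation":[0,0,-0.05]},{"delta_pos":[0,0,0.7],"rotation":[0,0,0]},{"delta_pos":[0,0,0.7],"rotation":[0,0,0]},{"delta_pos":[0,0,0.1],"rotation":[0,0,0]}]'
python3 -c "
from h import *
show();plan([.4372,-.0175,.084],down(-np.pi/2),1)"
```

```text
clock: 15.6
position: [0.4368, -0.0211, 0.0745]
tool_rot: [-2.202, 2.228, 0.002]
force: [-0.4, 0.5, -0.3]
grip_width: 0.092
15.6 [ 0.4368 -0.0211  0.0745] [-2.202e+00  2.228e+00  2.000e-03] [-0.4  0.5 -0.3] 0.092 [-0.23  0.42  1.98  0.01  0.74  1.34]
N 1 delta [-0.19, -0.02, -0.48] rot [-0.05, 0.07, -0.11] target [ 0.4372 -0.0175  0.084 ]
```

```bash
python3 -m crank '[{"delta_pos":[-0.15,0,-0.5],"rotation":[0,0,-0.1]},{"delta_pos":[0,0,0],"rotation":[0,0,0]}]'
python3 -c "
from h import *
show();plan([.4372,-.0175,.084],down(-np.pi/2),1)"
```

```text
clock: 15.8
position: [0.4364, -0.0187, 0.0843]
tool_rot: [-2.212, 2.219, 0.005]
force: [0.3, 0.0, 0.1]
grip_width: 0.0916
15.8 [ 0.4364 -0.0187  0.0843] [-2.212  2.219  0.005] [0.3 0.  0.1] 0.0916 [-0.22  0.4   1.97  0.01  0.77  1.34]
N 1 delta [-0.06, -0.04, 0.02] rot [-0.03, 0.08, -0.03] target [ 0.4372 -0.0175  0.084 ]
```

Close gently, then grip and lift.

```bash
python3 -m crank '[{"delta_pos":[0,0,0],"rotation":[0,0,0]},{"delta_pos":[0,0,0],"rotation":[0,0,0]},{"delta_pos":[0,0,0],"rotation":[0,0,0]},{"delta_pos":[0,0,0],"rotation":[0,0,0]},{"delta_pos":[0,0,0],"rotation":[0,0,0]},{"delta_pos":[0,0,0],"rotation":[0,0,0]},{"delta_pos":[0,0,0],"rotation":[0,0,0]}]' 0 20; python3 -m crank '[{"delta_pos":[0,0,-0.4],"rotation":[0,0,0]},{"delta_pos":[0,0,-0.6],"rotation":[0,0,0]},{"delta_pos":[0,0,-0.6],"rotation":[0,0,0]}]'
python3 -c "
from h import *
show();plan([.437,-.0175,.24],down(-np.pi/2));plan([.53,.27,.27],down(-np.pi/2))"
```

```text
clock: 16.5
position: [0.4378, -0.0192, 0.0865]
tool_rot: [-2.21, 2.217, -0.002]
force: [0.4, -1.6, -0.5]
grip_width: 0.0519
clock: 16.8
position: [0.4355, -0.0188, 0.1182]
tool_rot: [-2.212, 2.219, 0.007]
force: [0.0, 0.0, -2.3]
grip_width: 0.0521
16.8 [ 0.4355 -0.0188  0.1182] [-2.212  2.219  0.007] [ 0.   0.  -2.3] 0.0521 [-0.23  0.34  1.94  0.01  0.86  1.34]
N 7 delta [-0.01, -0.01, -0.87] rot [-0.0, 0.01, -0.0] target [ 0.437  -0.0175  0.24  ]
N 17 delta [-0.85, -0.28, -0.44] rot [-0.0, 0.01, -0.0] target [0.53 0.27 0.27]
```

```bash
python3 -m crank '[{"delta_pos":[0,0,-0.8],"rotation":[0,0,0]},{"delta_pos":[0,0,-0.8],"rotation":[0,0,0]},{"delta_pos":[-0.3,0,-0.8],"rotation":[0,0,0]},{"delta_pos":[-0.6,-0.2,-0.8],"rotation":[0,0,0]},{"delta_pos":[-0.9,-0.3,-0.8],"rotation":[0,0,0]},{"delta_pos":[-0.9,-0.3,-0.5],"rotation":[0,0,0]},{"delta_pos":[-0.9,-0.3,-0.5],"rotation":[0,0,0]},{"delta_pos":[-0.9,-0.3,-0.5],"rotation":[0,0,0]},{"delta_pos":[-0.9,-0.3,0],"rotation":[0,0,0]},{"delta_pos":[-0.9,-0.3,0],"rotation":[0,0,0]},{"delta_pos":[-0.9,-0.3,0],"rotation":[0,0,0]},{"delta_pos":[-0.9,-0.3,0],"rotation":[0,0,0]},{"delta_pos":[-0.9,-0.3,0],"rotation":[0,0,0]},{"delta_pos":[-0.9,-0.3,0],"rotation":[0,0,0]},{"delta_pos":[-0.9,-0.3,0],"rotation":[0,0,0]},{"delta_pos":[-0.9,-0.2,0],"rotation":[0,0,0]},{"delta_pos":[-0.8,0,0],"rotation":[0,0,0]},{"delta_pos":[-0.5,0,0],"rotation":[0,0,0]},{"delta_pos":[0,0,0],"rotation":[0,0,0]}]'
python3 - <<'E'
from h import *
show();plan([.51,.28,.27],down(-np.pi/2))
b=arm.snapshot("wrist");ci=arm.camera_info("wrist"); cv2.imwrite("pics/g.png",b); np.savez("g.npz",**ci)
t=np.linspace(0,2*np.pi,40)
r=np.c_[.59+.037*np.cos(t),.2935+.037*np.sin(t),0*t+.113]
for p in proj(ci,r): cv2.circle(b,tuple(int(v) for v in p),1,(0,255,255),-1)
cv2.imwrite("pics/g2.png",b)
E
```

```text
clock: 18.7
position: [0.5051, 0.2516, 0.2393]
tool_rot: [2.216, -2.226, -0.023]
force: [0.4, -0.1, -2.2]
grip_width: 0.0523
18.7 [0.5051 0.2516 0.2393] [ 2.216 -2.226 -0.023] [ 0.4 -0.1 -2.2] 0.0523 [0.32 0.42 1.42 0.01 1.31 1.89]
N 3 delta [-0.48, -0.08, -0.51] rot [0.03, 0.03, -0.01] target [0.51 0.28 0.27]
```

View pics/g2.png

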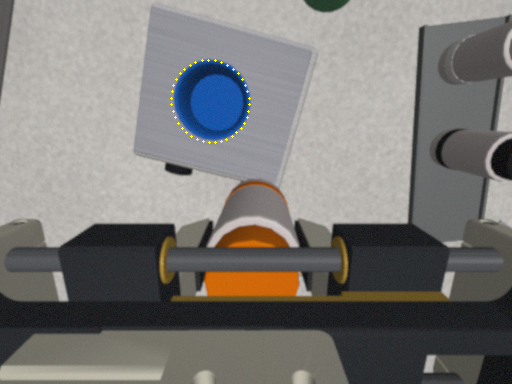

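Run:
```python
from h import *
b=cv2.imread("pics/g.png"); ci=dict(np.load("g.npz")); s=arm.state()
h=cv2.cvtColor(b,cv2.COLOR_BGR2HSV); m=cv2.inRange(h,(100,130,40),(125,255,255)); m[160:]=0
c=max(cv2.findContours(m,0,1)[0],key=cv2.contourArea)[:,0].astype(float)
def f(p): # distance of contour points from projected rim centre, in-plane at z=.113
    return np.hypot(*(W-p).T)-.037
W=np.array([tri([(ci,q)],.113)[0] for q in c])
r=least_squares(f,[.59,.293],loss='soft_l1',f_scale=.001); print("rim",r.x,np.abs(r.fun).mean(),len(c))
R=Ro.from_rotvec(s["tool_rot"]);t=np.linspace(0,2*np.pi,180)
foot=s["position"]+R.apply(np.c_[.026*np.cos(t),.026*np.sin(t),0*t+.0805]); pf=proj(ci,foot); i=pf[:,1].argmin(); print("pred foot far edge",pf[i])
o=cv2.inRange(h,(3,130,80),(22,255,255)); o[:165]=0; o[200:]=0; v,u=np.nonzero(o); print("seen top row",v.min(),"cols at rows",[(k,u[v==k].min(),u[v==k].max()) for k in range(v.min(),v.min()+5)])
print([(round(x),pf[np.abs(pf[:,1]-x).argsort()[:4]].round().tolist()) for x in (182,184)])
```

```text
rim [0.59168756 0.29230477] 0.0017040017235462504 217
pred foot far edge [254.05729962 174.98031709]
seen top row 181 cols at rows [(181, np.int64(251), np.int64(258)), (182, np.int64(247), np.int64(263)), (183, np.int64(244), np.int64(266)), (184, np.int64(242), np.int64(269)), (185, np.int64(240), np.int64(271))]
[(182, [[274.0, 182.0], [234.0, 182.0], [235.0, 182.0], [275.0, 183.0]]), (184, [[276.0, 184.0], [232.0, 184.0], [233.0, 184.0], [275.0, 183.0]])]
```

Run:
```python
from h import *
b=cv2.imread("pics/g.png")
for r in range(168,196): print(r,b[r,248:259].mean(0).round().tolist())
ci=dict(np.load("g.npz")); s=arm.state(); R=Ro.from_rotvec(s["tool_rot"]); t=np.linspace(0,2*np.pi,180)
for zz in (.0805,.075,.07,.065,-.0145): 
    for rr in (.026,.022): pf=proj(ci,s["position"]+R.apply(np.c_[rr*np.cos(t),rr*np.sin(t),0*t+zz])); print(zz,rr,"row",pf[:,1].min().round(1),"cols",pf[:,0].min().round(1),pf[:,0].max().round(1))
for r in (205,215,225): print(r,[b[r,c].tolist() for c in range(210,226,1)],'|',[b[r,c].tolist() for c in range(284,300,1)])
```

```text
168 [156.0, 150.0, 150.0]
169 [156.0, 149.0, 149.0]
170 [156.0, 150.0, 150.0]
171 [159.0, 152.0, 152.0]
172 [158.0, 151.0, 152.0]
173 [157.0, 151.0, 151.0]
174 [156.0, 149.0, 149.0]
175 [157.0, 151.0, 151.0]
176 [157.0, 151.0, 151.0]
177 [156.0, 149.0, 150.0]
178 [141.0, 136.0, 138.0]
179 [115.0, 115.0, 121.0]
180 [93.0, 100.0, 116.0]
181 [60.0, 81.0, 119.0]
182 [22.0, 67.0, 123.0]
183 [11.0, 69.0, 129.0]
184 [45.0, 86.0, 143.0]
185 [81.0, 103.0, 144.0]
186 [104.0, 110.0, 125.0]
187 [110.0, 111.0, 117.0]
188 [111.0, 112.0, 117.0]
189 [111.0, 112.0, 117.0]
190 [111.0, 112.0, 117.0]
191 [111.0, 111.0, 117.0]
192 [111.0, 112.0, 117.0]
193 [112.0, 113.0, 118.0]
194 [112.0, 113.0, 118.0]
195 [112.0, 112.0, 118.0]
0.0805 0.026 row 175.0 cols 224.4 284.1
0.0805 0.022 row 179.6 cols 229.0 279.5
0.075 0.026 row 176.3 cols 223.7 284.8
0.075 0.022 row 181.1 cols 228.4 280.1
0.07 0.026 row 177.6 cols 223.1 285.5
0.07 0.022 row 182.5 cols 227.9 280.7
0.065 0.026 row 179.0 cols 222.4 286.2
0.065 0.022 row 183.9 cols 227.3 281.3
-0.0145 0.026 row 213.7 cols 205.4 304.5
-0.0145 0.022 row 221.2 cols 
[... 912 characters left out ...]
 [132, 134, 137], [157, 161, 164], [179, 183, 186], [183, 188, 189], [183, 188, 190], [181, 186, 190], [180, 184, 187], [182, 187, 189], [184, 186, 192], [184, 188, 191], [182, 187, 189]]
225 [[28, 30, 30], [38, 33, 38], [73, 77, 75], [126, 131, 132], [151, 156, 159], [132, 135, 139], [104, 106, 109], [92, 93, 96], [89, 92, 94], [90, 91, 95], [94, 96, 99], [103, 105, 109], [121, 121, 127], [144, 146, 153], [163, 165, 174], [175, 180, 187]] | [[126, 126, 133], [124, 124, 130], [117, 117, 124], [120, 121, 126], [118, 122, 126], [120, 120, 126], [117, 118, 123], [121, 120, 126], [125, 125, 131], [125, 128, 132], [98, 96, 99], [55, 54, 58], [18, 20, 18], [26, 28, 23], [35, 37, 36], [43, 48, 46]]
```

Run:
```python
from h import *
b=arm.snapshot("wrist"); ci=arm.camera_info("wrist"); s=arm.state(); R=Ro.from_rotvec(s["tool_rot"]); t=np.linspace(0,2*np.pi,180); print(s["position"])
for zz,rr in ((.0805,.026),(-.0145,.026),(-.0145,.022),(-.0345,.022)): pf=proj(ci,s["position"]+R.apply(np.c_[rr*np.cos(t),rr*np.sin(t),0*t+zz])); print(zz,rr,"row",pf[:,1].min().round(1),"cols",pf[:,0].min().round(1),pf[:,0].max().round(1))
print([(r,int(b[r,248:259].mean())) for r in range(174,186)])
print([(r,b[r,250:258].mean(0).astype(int).tolist()) for r in range(208,236)])
print([(c,b[238,c].tolist()) for c in list(range(204,222))+list(range(288,306))])
```

```text
[0.50520986 0.25043705 0.23942502]
0.0805 0.026 row 175.0 cols 224.4 284.1
-0.0145 0.026 row 213.7 cols 205.4 304.6
-0.0145 0.022 row 221.2 cols 213.1 296.9
-0.0345 0.022 row 238.4 cols 206.6 304.0
[(174, 153), (175, 153), (176, 153), (177, 151), (178, 139), (179, 117), (180, 102), (181, 86), (182, 70), (183, 71), (184, 91), (185, 109)]
[(208, [115, 115, 121]), (209, [114, 115, 121]), (210, [114, 116, 121]), (211, [114, 115, 120]), (212, [115, 117, 121]), (213, [116, 117, 122]), (214, [120, 121, 126]), (215, [132, 134, 140]), (216, [154, 155, 161]), (217, [180, 181, 188]), (218, [193, 195, 202]), (219, [194, 196, 203]), (220, [191, 193, 201]), (221, [188, 190, 199]), (222, [187, 189, 198]), (223, [179, 182, 191]), (224, [147, 153, 169]), (225, [84, 101, 138]), (226, [24, 68, 124]), (227, [10, 63, 123]), (228, [10, 62, 122]), (229, [10, 63, 125]), (230, [10, 62, 124]), (231, [10, 64, 126]), (232, [10, 63, 126]), (233, [10, 64, 127]), (234, [10, 62, 126]), (235, [10, 65, 129])]
[(204, [30, 27, 31]), (205, [29, 26, 27]), (206, [30, 31, 30]), (207, [35, 35, 37]), (208, [45, 48, 48]), (209, [71, 70, 74]), (210, [101, 102, 108]), (211, [136, 136, 145]), (212, [165, 167, 174]), (213, [181, 182, 191]), (214, [187, 189, 197]), (215, [186, 188, 196]), (216, [188, 191, 199]), (217, [187, 189, 198]), (218, [180, 183, 193]), (219, [170, 173, 184]), (220, [136, 143, 160]), (221, [85, 96, 124]), (288, [188, 190, 200]), (289, [190, 193, 200]), (290, [192, 192, 201]), (291, [189, 193, 199]), (292, [186, 189, 197]), (293, [170, 172, 179]), (294, [148, 148, 157]), (295, [126, 129, 132]), (296, [106, 107, 111]), (297, [78, 77, 81]), (298, [44, 45, 46]), (299, [16, 10, 10]), (300, [28, 25, 21]), (301, [29, 26, 27]), (302, [31, 29, 33]), (303, [29, 30, 28]), (304, [34, 35, 33]), (305, [52, 55, 55])]
```

Run:
```python
from h import *
plan([.5935,.2925,.235],down(-np.pi/2),6)
```

```text
N 6 delta [-0.35, -0.73, 0.03] rot [0.02, 0.01, -0.01] target [0.5935 0.2925 0.235 ]
```

```bash
python3 -m crank '[{"delta_pos":[-0.35,-0.73,0],"rotation":[0,0,0]},{"delta_pos":[-0.35,-0.73,0],"rotation":[0,0,0]},{"delta_pos":[-0.35,-0.73,0],"rotation":[0,0,0]},{"delta_pos":[-0.35,-0.73,0],"rotation":[0,0,0]},{"delta_pos":[-0.35,-0.73,0],"rotation":[0,0,0]},{"delta_pos":[-0.3,-0.4,0],"rotation":[0,0,0]},{"delta_pos":[0,0,0],"rotation":[0,0,0]}]'
python3 - <<'E'
from h import *
show();plan([.5935,.2925,.235],down(-np.pi/2),1)
E
```

```text
clock: 19.5
position: [0.589, 0.285, 0.2393]
tool_rot: [2.205, -2.231, -0.02]
force: [1.1, -0.1, -2.0]
grip_width: 0.0523
19.5 [0.589  0.285  0.2393] [ 2.205 -2.231 -0.02 ] [ 1.1 -0.1 -2. ] 0.0523 [0.33 0.6  1.13 0.01 1.43 1.91]
N 1 delta [-0.38, -0.22, 0.21] rot [0.12, 0.06, -0.11] target [0.5935 0.2925 0.235 ]
```

```bash
python3 -m crank '[{"delta_pos":[-0.35,-0.2,0.4],"rotation":[0.1,0.05,-0.1]},{"delta_pos":[0,0,0.4],"rotation":[0,0,0]},{"delta_pos":[0,0,0.4],"rotation":[0,0,0]},{"delta_pos":[0,0,0.4],"rotation":[0,0,0]},{"delta_pos":[0,0,0],"rotation":[0,0,0]}]'
python3 - <<'E'
from h import *
show();plan([.5935,.2925,.197],down(-np.pi/2),1)
b=arm.snapshot("side")[115:175,160:240];a=arm.snapshot("scene")[120:190,325:405]; w=arm.snapshot("wrist")
cv2.imwrite("pics/i.png",np.hstack([cv2.resize(b,(400,300),interpolation=2),cv2.resize(a,(343,300),interpolation=2)])); cv2.imwrite("pics/iw.png",w)
E
```

```text
clock: 20.0
position: [0.5914, 0.2902, 0.2037]
tool_rot: [2.217, -2.22, -0.003]
force: [-0.4, -0.2, -2.5]
grip_width: 0.0524
20.0 [0.5914 0.2902 0.2037] [ 2.217 -2.22  -0.003] [-0.4 -0.2 -2.5] 0.0524 [0.34 0.63 1.17 0.   1.35 1.91]
N 1 delta [-0.11, -0.11, 0.33] rot [0.04, -0.01, -0.02] target [0.5935 0.2925 0.197 ]
```

View pics/i.png

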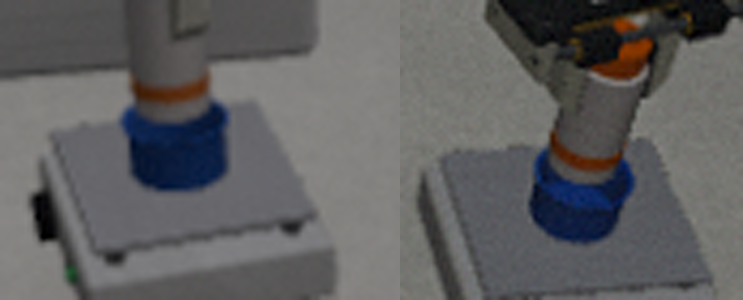

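```bash
python3 -m crank '[{"delta_pos":[-0.05,-0.15,0.1],"rotation":[0,0,0]},{"delta_pos":[0,0,0.3],"rotation":[0,0,0]},{"delta_pos":[0,0,0.3],"rotation":[0,0,0]},{"delta_pos":[0,0,0],"rotation":[0,0,0]}]'
python3 - <<'E'
from h import *
show();plan([.594,.291,.185],down(-np.pi/2),1)
E
```

```text
clock: 20.55
position: [0.5963, 0.2918, 0.1919]
tool_rot: [-2.219, 2.222, -0.001]
force: [-0.8, -1.4, -4.2]
grip_width: 0.052
20.55 [0.5963 0.2918 0.1919] [-2.219e+00  2.222e+00 -1.000e-03] [-0.8 -1.4 -4.2] 0.052 [0.34 0.64 1.18 0.   1.32 1.91]
N 1 delta [0.04, 0.11, 0.34] rot [-0.01, 0.01, -0.02] target [0.594 0.291 0.185]
```

```bash
python3 -m crank '[{"delta_pos":[0,0.1,0.25],"rotation":[0,0,0]},{"delta_pos":[0,0,0.3],"rotation":[0,0,0]},{"delta_pos":[0,0,0],"rotation":[0,0,0]}]'
python3 - <<'E'
from h import *
show();plan([.594,.291,.175],down(-np.pi/2),1)
E
```

```text
clock: 20.85
position: [0.5939, 0.2918, 0.1795]
tool_rot: [-2.219, 2.223, -0.001]
force: [-0.1, 0.3, -2.9]
grip_width: 0.0522
20.85 [0.5939 0.2918 0.1795] [-2.219e+00  2.223e+00 -1.000e-03] [-0.1  0.3 -2.9] 0.0522 [0.34 0.65 1.2  0.   1.29 1.91]
N 1 delta [0.04, -0.01, 0.23] rot [-0.01, 0.0, -0.02] target [0.594 0.291 0.175]
```

```bash
python3 -m crank '[{"delta_pos":[0,0,0.25],"rotation":[0,0,0]},{"delta_pos":[0,0,0.25],"rotation":[0,0,0]},{"delta_pos":[0,0,0.2],"rotation":[0,0,0]},{"delta_pos":[0,0,0],"rotation":[0,0,0]}]'
python3 -c "
from h import *
show()"
```

```text
clock: 21.25
position: [0.5938, 0.2918, 0.1642]
tool_rot: [-2.219, 2.223, -0.0]
force: [-0.5, 0.3, -2.9]
grip_width: 0.0519
21.25 [0.5938 0.2918 0.1642] [-2.219  2.223 -0.   ] [-0.5  0.3 -2.9] 0.0519 [0.34 0.66 1.22 0.   1.26 1.91]
```

```bash
for i in 1; do python3 -m crank '[{"delta_pos":[0,0,0.15],"rotation":[0,0,0]},{"delta_pos":[0,0,0.12],"rotation":[0,0,0]},{"delta_pos":[0,0,0],"rotation":[0,0,0]}]'; done; python3 -m crank '[{"delta_pos":[0,0,0.08],"rotation":[0,0,0]},{"delta_pos":[0,0,0],"rotation":[0,0,0]}]'; python3 -m crank '[{"delta_pos":[0,0,0.08],"rotation":[0,0,0]},{"delta_pos":[0,0,0],"rotation":[0,0,0]}]'
```

```text
clock: 21.55
position: [0.594, 0.2918, 0.1584]
tool_rot: [-2.219, 2.223, -0.001]
force: [-0.1, -0.2, -3.2]
grip_width: 0.0523
clock: 21.75
position: [0.5946, 0.2918, 0.1579]
tool_rot: [-2.218, 2.222, -0.003]
force: [-0.5, -0.5, -2.7]
grip_width: 0.0518
clock: 21.95
position: [0.5952, 0.2918, 0.1578]
tool_rot: [-2.216, 2.22, -0.005]
force: [0.4, 0.4, -2.9]
grip_width: 0.052
```

```bash
for i in 1; do python3 -m crank '[{"delta_pos":[0,0.05,0.15],"rotation":[0,0,0]},{"delta_pos":[0,0,0.05],"rotation":[0,0,0]},{"delta_pos":[0,0,0],"rotation":[0,0,0]}]'; done
```

```text
clock: 22.25
position: [0.5949, 0.2907, 0.1569]
tool_rot: [-2.215, 2.219, -0.01]
force: [-0.3, 0.7, -3.3]
grip_width: 0.0518
```

```bash
python3 -m crank '[{"delta_pos":[0,0,0.2],"rotation":[0,0,0]}]'; python3 -m crank '[{"delta_pos":[0,0,0],"rotation":[0,0,0]}]'; python3 -c "
from h import *
s=show(); print(s['tau'].round(2),s['ft_torque'].round(2)); w=arm.snapshot('wrist');a=arm.snapshot('side')[115:175,160:240];b=arm.snapshot('scene')[110:190,325:405]
cv2.imwrite('pics/j.png',np.hstack([cv2.resize(a,(400,300),interpolation=2),cv2.resize(b,(300,300),interpolation=2)]))"
```

```text
clock: 22.35
position: [0.5956, 0.2905, 0.1559]
tool_rot: [-2.213, 2.217, -0.013]
force: [-6.3, -5.7, 27.3]
grip_width: 0.0519
clock: 22.45
position: [0.5957, 0.2905, 0.1565]
tool_rot: [-2.213, 2.217, -0.014]
force: [0.4, 0.3, -3.3]
grip_width: 0.0516
22.45 [0.5957 0.2905 0.1565] [-2.213  2.217 -0.014] [ 0.4  0.3 -3.3] 0.0516 [ 0.34  0.66  1.24 -0.    1.23  1.91]
[ -0.34 -61.37 -25.79  -0.21  -0.09   0.  ] [ 0.02  0.26 -0.01]
```

View pics/j.png

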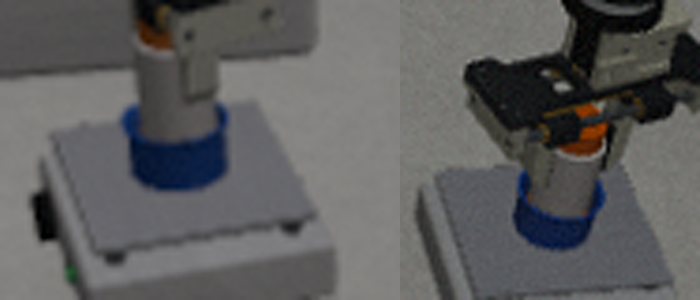

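```bash
python3 -m crank '[{"delta_pos":[0,0,0],"rotation":[0,0,0]},{"delta_pos":[0,0,0],"rotation":[0,0,0]},{"delta_pos":[0,0,0],"rotation":[0,0,0]},{"delta_pos":[0,0,0],"rotation":[0,0,0]},{"delta_pos":[0,0,0],"rotation":[0,0,0]},{"delta_pos":[0,0,0],"rotation":[0,0,0]}]' 1; python3 -m crank '[{"delta_pos":[0,0,-0.5],"rotation":[0,0,0]},{"delta_pos":[0,0,-0.9],"rotation":[0,0,0]},{"delta_pos":[0,0,-0.9],"rotation":[0,0,0]},{"delta_pos":[0,0,-0.9],"rotation":[0,0,0]},{"delta_pos":[0,0,-0.9],"rotation":[0,0,0]},{"delta_pos":[0,0.5,-0.9],"rotation":[0,0,0]},{"delta_pos":[0,0.9,-0.5],"rotation":[0,0,0]},{"delta_pos":[0,0.9,0],"rotation":[0,0,0]},{"delta_pos":[0,0.9,0],"rotation":[0,0,0]},{"delta_pos":[0,0,0],"rotation":[0,0,0]}]'
python3 - <<'E'
from h import *
show(); w=arm.snapshot("wrist"); cv2.imwrite("pics/k.png",w); ci=arm.camera_info("wrist")
h=cv2.cvtColor(w,cv2.COLOR_BGR2HSV); m=cv2.inRange(h,(3,150,100),(20,255,255)); cs=cv2.findContours(m,0,2)[0]
c=max(cs,key=cv2.contourArea); e=cv2.minEnclosingCircle(c); print(e, "cap top at z=.192:",tri([(ci,np.array(e[0]))],.192))
c=c[:,0].astype(float)
def f(p): return np.hypot(*(np.array([tri([(ci,q)],p[2])[0] for q in c])-p[:2]).T)-.022
m=cv2.inRange(h,(100,130,40),(125,255,255)); b=max(cv2.findContours(m,0,1)[0],key=cv2.contourArea)[:,0].astype(float)
W=np.array([tri([(ci,q)],.113)[0] for q in b]); r=least_squares(lambda p:np.hypot(*(W-p).T)-.037,[.59,.292],loss='soft_l1',f_scale=.001); print("rim",r.x)
plan([.46,.05,.30],down(-np.pi/2));
E
```

```text
clock: 23.2
position: [0.5957, 0.2909, 0.1541]
tool_rot: [-2.214, 2.217, -0.012]
force: [-0.0, 0.5, -1.2]
grip_width: 0.091
clock: 24.2
position: [0.5265, 0.291, 0.2754]
tool_rot: [-2.21, 2.214, -0.015]
force: [1.1, -0.1, -0.4]
grip_width: 0.0917
24.2 [0.5265 0.291  0.2754] [-2.21   2.214 -0.015] [ 1.1 -0.1 -0.4] 0.0917 [ 0.38  0.46  1.26 -0.    1.41  1.95]
((254.5, 125.5), 26.542518615722656) cap top at z=.192: (array([0.59550968, 0.29105139]), np.float64(1.0516032489249483e-12))
rim [0.59348393 0.29299491]
N 13 delta [0.93, 0.26, -0.1] rot [-0.01, 0.0, -0.0] target [0.46 0.05 0.3 ]
```

View pics/k.png

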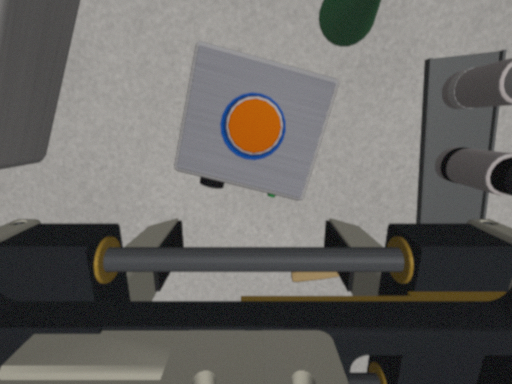

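```bash
python3 -m crank '[{"delta_pos":[0.8,0.3,-0.3],"rotation":[0,0,0]},{"delta_pos":[0.95,0.25,-0.2],"rotation":[0,0,0]},{"delta_pos":[0.95,0.25,-0.1],"rotation":[0,0,0]},{"delta_pos":[0.95,0.25,-0.1],"rotation":[0,0,0]},{"delta_pos":[0.95,0.25,-0.1],"rotation":[0,0,0]},{"delta_pos":[0.95,0.25,-0.1],"rotation":[0,0,0]},{"delta_pos":[0.95,0.25,-0.1],"rotation":[0,0,0]},{"delta_pos":[0.95,0.25,0],"rotation":[0,0,0]},{"delta_pos":[0.95,0.25,0],"rotation":[0,0,0]},{"delta_pos":[0.95,0.25,0],"rotation":[0,0,0]},{"delta_pos":[0.95,0.25,0],"rotation":[0,0,0]},{"delta_pos":[0.95,0.25,0],"rotation":[0,0,0]},{"delta_pos":[0.95,0.25,0],"rotation":[0,0,0]},{"delta_pos":[0,0,0],"rotation":[0,0,0]}]' 0
python3 - <<'E'
from h import *
show(); P,R=isopose(34,90,90); plan(P,R)
S=arm.camera_info("scene");D=arm.camera_info("side");o=[]
for n,ci in(("scene",S),("side",D)):
    a=arm.snapshot(n); h=cv2.cvtColor(a,cv2.COLOR_BGR2HSV); m=cv2.inRange(h,(3,120,100),(20,255,255)); q=proj(ci,[.592,.292,.187])[0]; k=np.zeros_like(m); cv2.circle(k,tuple(int(v) for v in q),16,255,-1); v,u=np.nonzero(m&k); o.append((ci,np.array([u.mean(),v.mean()]))); print(q,o[-1][1],len(u))
print(tri(o))
E
```

```text
clock: 25.65
position: [0.4665, 0.0355, 0.298]
tool_rot: [-2.204, 2.213, -0.026]
force: [-0.3, 0.5, 1.1]
grip_width: 0.0004
25.65 [0.4665 0.0355 0.298 ] [-2.204  2.213 -0.026] [-0.3  0.5  1.1] 0.0004 [-0.09  0.18  1.59  0.    1.34  1.48]
N 14 delta [0.84, 0.11, 0.47] rot [0.46, -0.01, -0.03] target [ 0.4833 -0.1999  0.1658]
[372.24854626 142.35534859] [372.55963303 141.49541284] 109
[193.03061039 117.76832918] [nan nan] 0<stdin>:5: RuntimeWarning: Mean of empty slice.
  ret = ret.dtype.type(ret / rcount)
Traceback (most recent call last):
  File "h.py", line 13, in tri
    r=least_squares(f,p0); return r.x,np.abs(r.fun).max()
ValueError: Residuals are not finite in the initial point.
```

```bash
python3 -m crank '[{"delta_pos":[0.84,0.11,0.47],"rotation":[0.46,0,0]},{"delta_pos":[0.84,0.11,0.47],"rotation":[0.46,0,0]},{"delta_pos":[0.84,0.11,0.47],"rotation":[0.46,0,0]},{"delta_pos":[0.84,0.11,0.47],"rotation":[0.46,0,0]},{"delta_pos":[0.84,0.11,0.47],"rotation":[0.46,0,0]},{"delta_pos":[0.84,0.11,0.47],"rotation":[0.46,0,0]},{"delta_pos":[0.84,0.11,0.47],"rotation":[0.46,0,0]},{"delta_pos":[0.84,0.11,0.47],"rotation":[0.46,0,0]},{"delta_pos":[0.84,0.11,0.47],"rotation":[0.46,0,0]},{"delta_pos":[0.84,0.11,0.47],"rotation":[0.46,0,0]},{"delta_pos":[0.84,0.11,0.47],"rotation":[0.46,0,0]},{"delta_pos":[0.84,0.11,0.47],"rotation":[0.46,0,0]},{"delta_pos":[0,0,0],"rotation":[0,0,0]}]' 0
python3 - <<'E'
from h import *
show(); P,R=isopose(34,90,90); plan(P,R);P,R=isopose(34,90,4); plan(P,R)
E
```

```text
clock: 27.05
position: [0.4855, -0.1623, 0.1838]
tool_rot: [-1.865, 1.851, -0.603]
force: [-0.2, 1.6, -0.2]
grip_width: 0.0005
27.05 [ 0.4855 -0.1623  0.1838] [-1.865  1.851 -0.603] [-0.2  1.6 -0.2] 0.0005 [-0.71  0.19  2.13  0.94  0.5   0.08]
N 3 delta [0.63, 0.22, 0.21] rot [0.21, -0.05, -0.07] target [ 0.4833 -0.1999  0.1658]
N 6 delta [0.31, 0.08, 0.82] rot [0.11, -0.03, -0.04] target [ 0.5385 -0.1979  0.0999]
```

```bash
python3 -m crank '[{"delta_pos":[0.63,0.22,0.21],"rotation":[0.2,-0.05,-0.07]},{"delta_pos":[0.63,0.22,0.21],"rotation":[0.2,-0.05,-0.07]},{"delta_pos":[0.5,0.1,0.1],"rotation":[0.2,-0.05,-0.07]},{"delta_pos":[0,0,0.5],"rotation":[0,0,0]},{"delta_pos":[0,0,0.5],"rotation":[0,0,0]},{"delta_pos":[0,0,0.5],"rotation":[0,0,0]},{"delta_pos":[0,0,0],"rotation":[0,0,0]}]' 0
python3 - <<'E'
from h import *
show(); P,R=isopose(34,90,4); plan(P,R)
E
```

```text
clock: 27.75
position: [0.509, -0.1916, 0.1481]
tool_rot: [-1.847, 1.775, -0.633]
force: [-0.5, 0.1, -1.0]
grip_width: 0.0005
27.75 [ 0.509  -0.1916  0.1481] [-1.847  1.775 -0.633] [-0.5  0.1 -1. ] 0.0005 [-0.77  0.33  2.13  1.26  0.52 -0.33]
N 3 delta [0.13, 0.14, 0.93] rot [0.01, 0.04, -0.0] target [ 0.5385 -0.1979  0.0999]
```

```bash
python3 -m crank '[{"delta_pos":[0.1,0.2,0.7],"rotation":[0,0,0]},{"delta_pos":[0.1,0.1,0.7],"rotation":[0,0,0]},{"delta_pos":[0,0.05,0.7],"rotation":[0,0,0]},{"delta_pos":[0,0,0.5],"rotation":[0,0,0]},{"delta_pos":[0,0,0],"rotation":[0,0,0]}]' 0
python3 - <<'E'
from h import *
show(); P,R=isopose(34,90,4); plan(P,R);P,R=isopose(34,-15,4); plan(P,R,10)
E
```

```text
clock: 28.25
position: [0.5416, -0.1895, 0.1065]
tool_rot: [-1.848, 1.765, -0.629]
force: [-0.7, 0.1, 1.0]
grip_width: 0.0001
28.25 [ 0.5416 -0.1895  0.1065] [-1.848  1.765 -0.629] [-0.7  0.1  1. ] 0.0001 [-0.71  0.46  2.09  1.47  0.47 -0.51]
N 1 delta [0.42, 0.34, 0.13] rot [0.0, 0.18, 0.03] target [ 0.5385 -0.1979  0.0999]
N 10 delta [0.57, 0.03, 0.01] rot [0.0, 0.02, 0.0] target [ 0.5423 -0.3028  0.0999]
```

```bash
python3 -m crank '[{"delta_pos":[0.4,0.3,0.15],"rotation":[0,0.15,0]},{"delta_pos":[0.55,0,0],"rotation":[0,0,0]},{"delta_pos":[0.55,0,0],"rotation":[0,0,0]},{"delta_pos":[0.55,0,0],"rotation":[0,0,0]},{"delta_pos":[0.55,0,0],"rotation":[0,0,0]},{"delta_pos":[0.55,0,0],"rotation":[0,0,0]},{"delta_pos":[0.55,0,0],"rotation":[0,0,0]},{"delta_pos":[0.55,0,0],"rotation":[0,0,0]},{"delta_pos":[0.55,0,0],"rotation":[0,0,0]},{"delta_pos":[0.55,0,0],"rotation":[0,0,0]},{"delta_pos":[0.5,0,0],"rotation":[0,0,0]},{"delta_pos":[0,0,0],"rotation":[0,0,0]}]' 0
python3 - <<'E'
from h import *
show(); P,R=isopose(34,-25,4); plan(P,R)
E
```

```text
clock: 29.45
position: [0.5489, -0.2926, 0.1085]
tool_rot: [-1.854, 1.737, -0.617]
force: [1.0, 3.2, 2.9]
grip_width: 0.0002
29.45 [ 0.5489 -0.2926  0.1085] [-1.854  1.737 -0.617] [1.  3.2 2.9] 0.0002 [-0.88  0.54  1.91  1.2   0.62 -0.37]
N 2 delta [0.5, 0.28, 0.04] rot [-0.04, 0.2, 0.07] target [ 0.5427 -0.3128  0.0999]
```

```bash
python3 -m crank '[{"delta_pos":[0.5,0.3,0.05],"rotation":[0,0.2,0]},{"delta_pos":[0.5,0.1,0],"rotation":[0,0,0]},{"delta_pos":[0.4,0,0],"rotation":[0,0,0]},{"delta_pos":[0,0,0],"rotation":[0,0,0]},{"delta_pos":[-0.3,0,-0.3],"rotation":[0,0,0]},{"delta_pos":[0,0,-1],"rotation":[0,0,0]},{"delta_pos":[0,0,-1],"rotation":[0,0,0]},{"delta_pos":[0,0,-1],"rotation":[0,0,0]},{"delta_pos":[0,0,-1],"rotation":[0,0,0]},{"delta_pos":[0,0,-1],"rotation":[0,0,0]},{"delta_pos":[0,0,-1],"rotation":[0,0,0]},{"delta_pos":[0,0,0],"rotation":[0,0,0]}]' 0
python3 - <<'E'
from h import *
show()
n=np.array([-.643,0,.766]);u=np.array([.766,0,.643]);hub=np.array([-.055,0,.075]);y=np.array([0,1,0])
for nm in("side","wrist"):
    a=arm.snapshot(nm); ci=arm.camera_info(nm); h=cv2.cvtColor(a,cv2.COLOR_BGR2HSV); m=cv2.inRange(h,(0,150,60),(6,255,255))|cv2.inRange(h,(174,150,60),(180,255,255)); cv2.imwrite(f"pics/z_{nm}.png",a)
    # score of each handle angle: fraction of lever points red
    for th in np.arange(-.2,1.8,.2):
        d=np.cos(th-np.pi/4)*u-np.sin(th-np.pi/4)*y; X=hub+np.linspace(.025,.07,30)[:,None]*d+.011*n
        q=proj(ci,iso(ISO,X)).round().astype(int); ok=(q[:,0]>=0)&(q[:,0]<512)&(q[:,1]>=0)&(q[:,1]<384)
        print(nm,round(th,2),(m[q[ok,1],q[ok,0]]>0).mean().round(2) if ok.any() else None, end="; ")
    print(m.sum()//255)
E
```

```text
clock: 30.65
position: [0.461, -0.3043, 0.2069]
tool_rot: [-1.85, 1.702, -0.596]
force: [-0.6, -0.2, -0.1]
grip_width: 0.0005
30.65 [ 0.461  -0.3043  0.2069] [-1.85   1.702 -0.596] [-0.6 -0.2 -0.1] 0.0005 [-1.08  0.31  1.94  0.95  0.87 -0.22]
side -0.2 0.0; side 0.0 0.0; side 0.2 0.0; side 0.4 0.0; side 0.6 0.0; side 0.8 0.0; side 1.0 0.0; side 1.2 0.0; side 1.4 0.27; side 1.6 1.0; 319
wrist -0.2 0.0; wrist 0.0 0.0; wrist 0.2 0.0; wrist 0.4 0.0; wrist 0.6 0.0; wrist 0.8 0.0; wrist 1.0 0.0; wrist 1.2 0.13; wrist 1.4 0.87; wrist 1.6 0.9; 902
```

Run:
```python
from h import *
S=arm.camera_info("scene");D=arm.camera_info("side");o=[];P={}
for n,ci in(("scene",S),("side",D)):
    a=arm.snapshot(n); h=cv2.cvtColor(a,cv2.COLOR_BGR2HSV); m=cv2.inRange(h,(3,120,100),(20,255,255)); q=proj(ci,[.592,.292,.187])[0]; k=np.zeros_like(m); cv2.circle(k,tuple(int(v) for v in q),16,255,-1); v,u=np.nonzero(m&k)
    if len(u)>30: o.append((ci,np.array([u.mean(),v.mean()])))
    print(n,len(u)); b=cv2.imread("pics/a.png" if n=="scene" else "pics/b.png"); 
    for nm,X in(("white",(.64,-.004,.09)),("black",(.534,-.01,.09))):
        c=proj(ci,X)[0].astype(int); s=lambda i:i[c[1]-14:c[1]+14,c[0]-12:c[0]+12].astype(int); print(nm,"mean abs diff to start",np.abs(s(a)-s(b)).mean().round(1))
    for nm in("beaker","flask","reagent","bottle_white","bottle_black"): print(nm,[d["centre"] for d in arm.find_in(n,nm)[:1]])
print(tri(o))
show()
```

```text
scene 108
white mean abs diff to start 3.9
black mean abs diff to start 5.9
beaker [[251.1, 247.4]]
flask [[350.6, 221.1]]
reagent [[105.9, 229.9]]
bottle_white [[284.6, 206.1]]
bottle_black [[266.6, 179.2]]
side 66
white mean abs diff to start 8.9
black mean abs diff to start 50.9
beaker [[312.2, 195.3]]
flask [[251.2, 161.6]]
reagent [[341.7, 312.6]]
bottle_white [[256.9, 186.1]]
bottle_black [[213.6, 155.4]]
(array([0.59262549, 0.29152673, 0.18992593]), np.float64(0.3221321743681642))
31.35 [ 0.462  -0.3025  0.205 ] [-1.851  1.7   -0.59 ] [-0.5 -0.1  0.5] 0.0004 [-1.08  0.31  1.94  0.95  0.87 -0.22]
```

```bash
python3 -c "
from bench import arm
print(arm.hand_in())"
```

```text
the job is handed in; nothing more can be done
None
```

The job is done and handed in at about 31 s of the 70 s. I turned the isolator handle off with the closed fingers, stood the orange-capped bottle in the holder ring, released it, and pushed the handle back to on.

**Checks that agreed**
- **Handle:** After the first push the pictures showed the lever up-left by the black dot. At the end the red lever matched 1.57 rad (on) in both the side and wrist pictures.
- **Bottle:** It met the holder floor at the expected height, with a brief push of about 27 N against the 60 N limit. The last cap measurement, at (0.593, 0.292, 0.190) m, put it about 2 mm from the ring centre. The height fits a fully seated bottle once I allow for an 8 mm bias I had seen with the same method on the tray.
- **Other items:** The white bottle looked unmoved in both views and the black bottle in the scene view. The beaker, flask and reagent were found where the first pictures had shown them, but I did not measure any shift.
- **Robot:** It was clear of everything at hand-in, with only sensor noise in the force reading.

**Checks that failed or disagreed**
- The arm hid the black bottle in the last side view, so it was not confirmed from there.
- The bottle's foot sat about 3 mm off the grip point in the wrist view. I moved the target by that much before lowering it, and it went in without side load.
- I reached my limit of 12 viewed pictures, so the final checks were numerical only.

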